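# Take the lift-off lid from the garlic box and stand it to dry

### The arm

A 6-joint arm with a two-finger parallel gripper is mounted at the origin on a cart in front of the work surface, level with it; the furniture and walls round the work are solid. World frame = base frame: x ahead of the robot, y to its left, z up, the work surface at z = 0. Lengths are in m, angles in rad, forces in N, time in s.
With the tool pointing down it reaches from about 0.3 to 0.875 m from the base axis. Payload 6.4 kg.
Tool frame: the origin (TCP) lies on the centre line of the jaws, within the pads' length; the fingertips stand ctrl.tip_extent ahead of it and the grasp point (between the pads) lies 8 mm behind it (ctrl.tip_extent is the distance from the TCP to the fingertips, in m); z points along the fingers, y is the line along which they close (so a half turn about z gives the same grasp; the last joint's range is limited). The gripper opens to 85 mm and grips with 20 to 120 N. Pads are 22 mm wide; open, the fingers measure 114 mm over their backs; the gripper's body (76 mm by 85 mm) begins 54 mm behind the grasp point. The pads swing forward as they close: fully open they stand 13 mm farther back than shut.
Start: joints at [-1.512, 0.181, 1.607, -0, 1.354, -0.206], TCP at [0.151, -0.555, 0.242] pointing down, gripper open.
Joint ranges: [-2.99, 2.99], [-0.89, 2.07], [0.3, 2.58], [-1.14, 4.28], [0, 2.63], [-3.12, 3.12]. Speed limits (rad/s): [2.57, 2.57, 3.01, 3.14, 3.14, 3.14].

### API

Orientations are given as a unit quaternion [w, x, y, z].
In Python, from bench import ctrl gives the robot as it stands.
- The arm moves only by the shell command python3 -m handwheel 'ROWS'. ROWS is JSON, a list of rows, each a list of 7 numbers: the turn, a rotation vector about the tool's x, y, z as a fraction of full scale, then the shift along the tool's x, y, z as a fraction of full scale, then the opening, from 0 (shut) to 1 (fully open). In form: [[rx, ry, rz, x, y, z, jaw], ...]. A call has exactly 8 rows; each row shifts and turns the commanded pose from where the row before left it, along the tool's axes as they then stand; what a row does not reach is not made up. Full scale, the value 1, is 300 mm for a shift and pi rad for a turn. A row lasts 1/10 s, in which the tool goes at most 50 mm and 8.59 degrees, less where a joint would pass 70% of its speed; a pose out of reach is approached as far as the arm can. A call with a number of a shift or a turn outside -1 to 1 is refused whole. A call with a gripper value outside its range is refused whole. The fingers move at their own pace and stop on an object; the grip force is fixed at half the most. Time passes only in rows, so rows that do not move let the fingers close, or fill a call up. It gives the time, the measured TCP pose, the force, the opening and the grip force at its end, in the units of the state.
- ctrl.get_obs(): the state, without advancing time (a new reading comes with each control period).
- ctrl.camera(name): name is "scene" or "top" or "wrist"; returns the picture (420x560x3 uint8, blue, green, red); there is no depth.
- ctrl.camera_model(name): a dict with "camera_matrix" (3x3 intrinsics, pixels), "cam_to_world" (4x4, takes a point from camera to world coordinates). Camera axes: x right, y up, looking along -z (the intrinsics and any distortion apply to the point x, -y, -z); pixel columns grow to the right and rows downward; lengths in m; the calibration is good to about 2 mm. A picture is of the moment at which its call begins: read the wrist's pose just before it. camera_model takes no time and is no camera call; for the wrist camera it gives the pose at the moment of the call.
- ctrl.hand_in(): hands the job in; it is judged then, once.
The state is a dict: "time_s": time; "q": joint angles; "dq": joint speeds; "joint_efforts": joint torques, N m; "eef_pos": TCP position; "eef_rot": TCP orientation; "wrist_force": force on the tool from outside, world axes, zero at the start; "torque": the same for the moment, N m; "opening": opening from 0.0 (shut) to 1.0 (fully open); "grasp_force": force on a finger pad.
Only numpy, scipy, OpenCV 4.12 (cv2) and the standard library are available. Lean on these libraries where they do the work, as an engineer would, in place of code of your own. Each camera call takes 0.05 s, during which the arm holds its last target. There are 200 camera calls.

### The job

Swing the wooden lid of the garlic box up to vertical, lift it straight up off its hinge pins, and stand it on its hinge edge between the two wire fences of the drying stand, roughly centred along them, then let go. Do not drop or fling the lid, and leave the salt shaker, the tin and the glass where they are.

Things in the scene. Friction and masses are not known exactly. Their poses are not given: they have to be found in the camera images.
- box: open light-wood storage box, fixed, 96 (x) x 150 (y) x 70 mm high, two garlic bulbs inside; origin at the centre of its underside, z up; its -x side is the front, its +x side carries two steel hinge brackets with posts (x = 79 to 85, y = +-42, up to z = 117 mm) that catch the raised lid about 12 degrees past vertical, where it stays by itself
- pins (a point): midpoint between the box's two hinge pins, on the hinge axis (in the box frame x = +66, z = 72 mm), axes of the box. The pins are flat steel bars along y (|y| = 42 to 72 mm), 14 mm tall and 4 mm thick: the lid comes off them only upwards and only within about 20 degrees of vertical
- lid_hinge (a point): midpoint of the lid's hinge axis, lid's axes (as the box's when shut; the plate runs to -x, z is its outer face). Two square steel knuckles here, 23 x 23 mm, 18 mm wide, centred on the axis at y = +-58 mm, each with an 9.5 mm slot towards the lid's +x. Nothing but weight holds the lid: below vertical it falls shut when let go
- lid_middle (a point): middle of the lid plate: loose light wood, 0.3 kg, 130 mm (x, -12 to -142 mm from the hinge axis) x 164 (y) x 10 mm (z, -2 to +8 mm from the axis); at the start shut on the box, overhanging its front wall by 28 mm as a lip. This point is 77 mm from the hinge axis; axes as lid_hinge
- lid_lip (a point): the middle of the lid's free edge (the front lip; the top edge once raised), 142 mm from the hinge axis, half-way through its thickness; axes as lid_hinge. Wall cabinets hang 0.57 m above the worktop close behind, so a tall wrist over the raised lid may have to lean towards the robot
- stand: drying stand, fixed: wooden base board 62 (x) x 180 (y) x 12 mm, origin at the centre of its underside, z up. Two steel wire fences 90 mm high and 146 mm long run along its y at x = +-24 mm; the free gap between them is 42 mm wide
- stand_floor (a point): the top of the stand's base board, in the middle of the gap between the fences; axes of the stand
- salt_shaker: glass salt shaker with a grey top, 44 mm across, 90 mm high; origin at its underside; leave alone
- tin: food tin, 75 mm across, 110 mm high; origin at its underside; leave alone
- glass: empty clear drinking glass, 78 mm across, 93 mm high; origin at its underside; leave alone

How it is judged:
By the outcome, as a careful person would: the job done as asked, in the order asked, and still so for the second after the job is handed in, with the robot touching nothing.
It also fails if it takes over 67 s, if anything falls off the work surface, if the arm or the gripper's body presses on something with over 40 N, if the wrist force passes 120 N, or if a joint passes its speed limit or range.

## Working session

There is one attempt and no reset: what is moved stays moved. The work goes in short steps, Python scripts to look and compute and a shell command to move; the robot and the scene stay as the last step left them, time stands still between calls to the robot, and variables do not carry over. Pictures are saved under pics/ and viewed, at most 10 in all, crops included, and the job is handed in when it is done.

```bash
mkdir -p pics; ls
cat > h.py <<'E'
from bench import ctrl
import numpy as np, cv2
from scipy.spatial.transform import Rotation as R
def obs():
    o=ctrl.get_obs(); q=o['eef_rot']; return o,np.array(o['eef_pos']),R.from_quat([q[1],q[2],q[3],q[0]])
def ray(m,u,v):
    K=np.array(m['camera_matrix']);T=np.array(m['cam_to_world'])
    d=np.linalg.solve(K,[u,v,1]);d=T[:3,:3]@(d*[1,-1,-1]);return T[:3,3],d/np.linalg.norm(d)
def atz(m,u,v,z):
    c,d=ray(m,u,v);return c+d*(z-c[2])/d[2]
def tri(rs):
    A=sum(np.eye(3)-np.outer(d,d) for c,d in rs);b=sum((np.eye(3)-np.outer(d,d))@c for c,d in rs);return np.linalg.solve(A,b)
def proj(m,p):
    T=np.array(m['cam_to_world']);x=T[:3,:3].T@(np.array(p)-T[:3,3]);x=np.array(m['camera_matrix'])@(x*[1,-1,-1]);return x[:2]/x[2]
E
python3 - <<'E'
from h import *
for n in('scene','top'):
    m=ctrl.camera_model(n);im=ctrl.camera(n);cv2.imwrite(f'pics/{n}0.png',im);print(n,{k:np.round(v,3).tolist() if not isinstance(v,str) else v for k,v in m.items()})
o,p,r=obs();print(o,ctrl.tip_extent,r.as_matrix().round(3))
E
```

```text
pics
scene {'camera_matrix': [[508.337, 0.0, 280.973], [0.0, 508.337, 210.892], [0.0, 0.0, 1.0]], 'cam_to_world': [[-0.845, 0.377, -0.379, -0.019], [-0.534, -0.622, 0.573, 0.603], [-0.019, 0.687, 0.727, 1.113], [0.0, 0.0, 0.0, 1.0]]}
top {'camera_matrix': [[500.75, 0.0, 273.049], [0.0, 500.75, 203.46], [0.0, 0.0, 1.0]], 'cam_to_world': [[0.01, 0.998, -0.058, 0.411], [-1.0, 0.009, -0.014, -0.216], [-0.014, 0.058, 0.998, 1.431], [0.0, 0.0, 0.0, 1.0]]}
{'time_s': 0.1, 'q': array([-1.51230667e+00,  1.81484300e-01,  1.60789272e+00, -1.18308929e-05,
        1.35380107e+00, -2.06317911e-01]), 'dq': array([-3.00986753e-05, -1.08686368e-03, -1.67716763e-03,  1.88795365e-03,
        2.12007344e-03,  1.42570658e-03]), 'joint_efforts': array([ 8.81779924e-04, -4.45878804e+01, -3.52236521e+01, -3.45095314e-04,
        4.18155076e-03,  2.14916963e-05]), 'eef_pos': array([ 0.15046618, -0.5544728 ,  0.24147175]), 'eef_rot': array([-7.90978975e-04,  9.91246936e-01,  1.32018493e-01,  5.27796983e-05]), 'wrist_force': array([-0.94473459,  0.69755472,  0.06493589]), 'torque': array([ 0.00711958,  0.04004062, -0.04013459]), 'grasp_force': 0.0, 'opening': 1.0006215682077586} 0.011 [[ 0.965  0.262 -0.   ]
 [ 0.262 -0.965  0.002]
 [ 0.    -0.002 -1.   ]]
```

View pics/scene0.png

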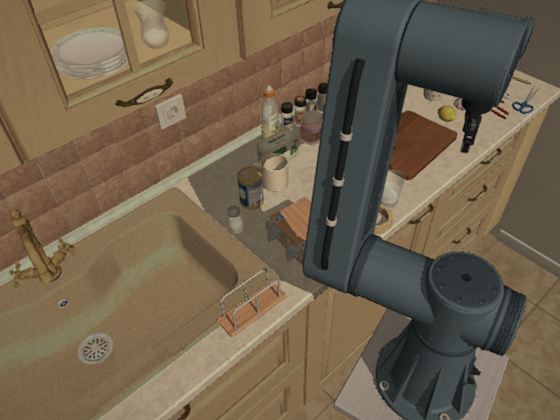

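View pics/top0.png

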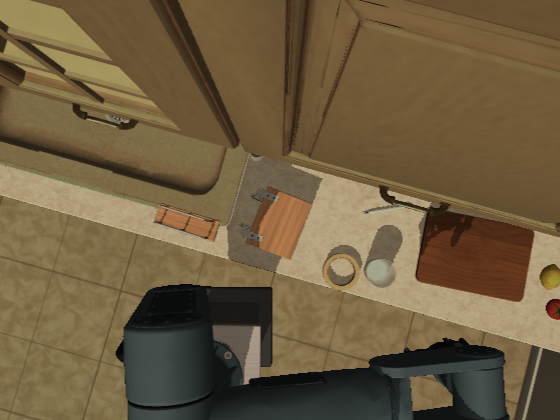

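The scene view shows the box partly hidden by the arm, with the stand at about (252,312), the shaker at (235,218) and the tin at (250,185). The top view shows the lid with its corners near (310,200) and (292,258), the hinges on its left (world +y), the stand at (187,222) and the glass at (379,272). I'll enlarge that area.

Run:
```python
from h import *
a=cv2.imread('pics/top0.png')[140:300,145:405];b=cv2.imread('pics/scene0.png')[170:340,195:345]
a=cv2.resize(a,None,fx=3,fy=3,interpolation=cv2.INTER_CUBIC)
cv2.imwrite('pics/c1.png',a)
cv2.imwrite('pics/c2.png',cv2.resize(b,None,fx=3.5,fy=3.5,interpolation=cv2.INTER_CUBIC))
```

```text
(no output)
```

View pics/c1.png

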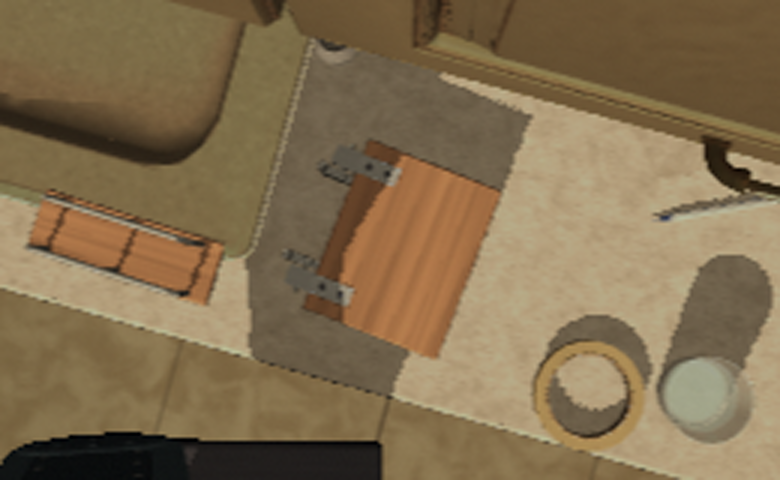

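View pics/c2.png

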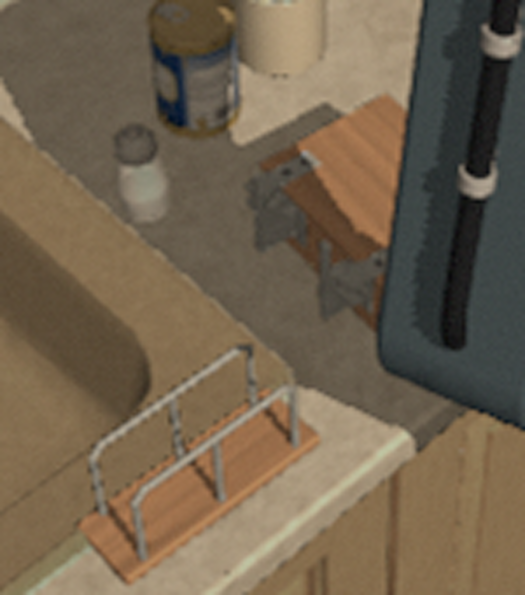

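```bash
cat > m.py <<'E'
from h import *
T=ctrl.camera_model('top');S=ctrl.camera_model('scene')
t=lambda u,v:(145+u/3,140+v/3); s=lambda u,v:(195+u/3.5,170+v/3.5)
print('tri lip far',tri([ray(T,*t(500,190)),ray(S,*s(385,97))]).round(3))
print('tri hinge far',tri([ray(T,*t(368,139)),ray(S,*s(260,163))]).round(3))
print('tri stand',tri([ray(T,*t(208,305)),ray(S,*s(318,437))]).round(3),tri([ray(T,*t(28,248)),ray(S,*s(130,580))]).round(3))
L=[atz(T,*t(*c),.08) for c in [(500,190),(438,358),(305,308),(368,139)]]
B=[atz(T,*t(*c),.012) for c in [(50,193),(222,240),(208,305),(28,248)]]
B2=[atz(S,*s(*c),.012) for c in [(82,525),(318,437),(130,580)]]
print('lid',np.round(L,3),'\nstand',np.round(B,3),np.round(B2,3))
print([round(float(np.linalg.norm(L[i]-L[i-1])),3) for i in range(4)],[round(float(np.linalg.norm(B[i]-B[i-1])),3) for i in range(4)])
print('glass top',atz(T,*t(706,398),.093),'shaker',atz(S,*s(138,140),.09),'tin',atz(S,*s(192,20),.11))
print('ring', atz(T,*t(588,395),.05))
E
python3 m.py
```

```text
tri lip far [ 0.493 -0.301  0.069]
tri hinge far [ 0.537 -0.18   0.075]
tri stand [ 0.386 -0.027  0.002] [0.437 0.145 0.003]
lid [[ 0.491 -0.3    0.08 ]
 [ 0.34  -0.246  0.08 ]
 [ 0.383 -0.126  0.08 ]
 [ 0.536 -0.181  0.08 ]] 
stand [[ 0.488  0.122  0.012]
 [ 0.445 -0.042  0.012]
 [ 0.384 -0.03   0.012]
 [ 0.436  0.142  0.012]] [[ 0.489  0.131  0.012]
 [ 0.385 -0.02   0.012]
 [ 0.434  0.148  0.012]]
[0.128, 0.161, 0.127, 0.162] [0.056, 0.17, 0.063, 0.179]
glass top [ 0.30795569 -0.48226013  0.093     ] shaker [ 0.6268744  -0.13903451  0.09      ] tin [ 0.65660543 -0.25958592  0.11      ]
ring [ 0.30617817 -0.38349739  0.05      ]
```

Lid corners check out against the given sizes: 128 x 162 mm, top near z = 0.075. Estimates are pins at about (0.463, -0.141), yaw 70°, and stand at about (0.438, 0.052), long axis 74°. I'll move to the front of the lip and tilt.

```bash
python3 -m handwheel '[[0,0,0,0.159,-0.05,0,1],[0,0,0,0.159,-0.05,0,1],[0,0,0,0.159,-0.05,0,1],[0,0,0,0.159,-0.05,0,1],[0,0,0,0.159,-0.05,0,1],[0,0,0.047,0,0,0,1],[0,0,0.047,0,0,0,1],[0,0,0.047,0,0,0,1]]'
python3 -m handwheel '[[0,0,0.047,0,0,0,1],[0,0,0.006,0,0,0,1],[0.047,0,0,0,0,0,1],[0.047,0,0,0,0,0,1],[0.047,0,0,0,0,0,1],[0.047,0,0,0,0,0,1],[0.047,0,0,0,0,0,1],[0.015,0,0,0,0,0,0.6]]'
python3 - <<'E'
from h import *
im=ctrl.camera('wrist');o,p,r=obs();print(o['time_s'],o['q'].round(3),p.round(4),r.as_matrix().round(3),o['opening'])
cv2.imwrite('pics/w1.png',im);m=ctrl.camera_model('wrist');np.save('w1.npy',np.array(m['cam_to_world']));print(np.array(m['cam_to_world']).round(3),m['camera_matrix'])
im=ctrl.camera('top');cv2.imwrite('pics/t1.png',im)
E
```

```text
time_s: 0.9
eef_pos: [0.3616, -0.4193, 0.2418]
eef_rot: [-0.0, 0.996, -0.091, -0.0]
wrist_force: [-0.3, 0.3, -0.1]
opening: 0.999
grasp_force: 0.0
time_s: 1.7
eef_pos: [0.3596, -0.4211, 0.24]
eef_rot: [-0.38, 0.909, -0.158, 0.066]
wrist_force: [0.9, 0.2, -0.4]
opening: 0.855
grasp_force: 0.0
1.75 [-1.316  0.515  1.368  0.443  1.923  0.61 ] [ 0.3595 -0.4209  0.2394] [[ 0.941 -0.238  0.241]
 [-0.339 -0.659  0.671]
 [-0.001 -0.713 -0.701]] 0.773136356027883
[[-0.237  0.971  0.011  0.389]
 [-0.659 -0.153 -0.736 -0.531]
 [-0.713 -0.182  0.677  0.332]
 [ 0.     0.     0.     1.   ]] [[323.98078933   0.         276.79906582]
 [  0.         323.98078933 207.08909832]
 [  0.           0.           1.        ]]
```

View pics/w1.png

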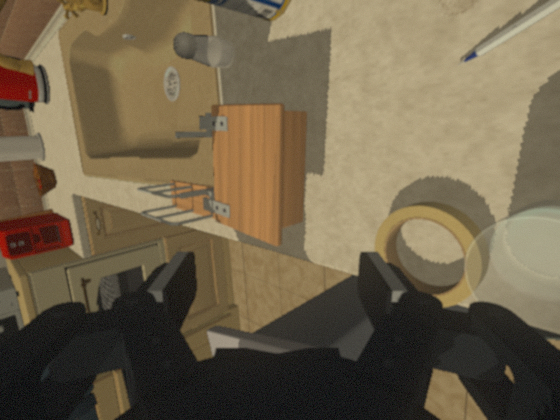

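Wrist view: lid plate with lip corners at (283,104) and (281,244), hinge knuckles at (215,122) and (215,210), and the glass and a ring to the lower right. Checking the lip against the top camera.

Run:
```python
from h import *
T=ctrl.camera_model('top');W=ctrl.camera_model('wrist')
t=lambda u,v:(145+u/3,140+v/3)
a=tri([ray(T,*t(500,190)),ray(W,283,104)]);b=tri([ray(T,*t(438,358)),ray(W,281,244)])
print(a,b,atz(W,283,104,.08),atz(W,281,244,.08))
print(atz(W,215,104,.08),atz(W,213,226,.08))
for p in [(0.4155,-.273,.08),(.308,-.482,.093),(.308,-.482,0)]: print(proj(W,p))
```

```text
[ 0.49055469 -0.30039395  0.07609859] [ 0.34066061 -0.24573333  0.07709449] [ 0.4883431  -0.30369585  0.08      ] [ 0.34215057 -0.24890266  0.08      ]
[ 0.53366072 -0.18929593  0.08      ] [ 0.37931036 -0.1127385   0.08      ]
[279.88655317 178.53135548]
[533.74607245 276.93786126]
[553.30549117 239.20265257]
```

```bash
python3 -m handwheel '[[0,0,0,0,-0.01,0.133,0.7],[0,0,0,0,-0.01,0.133,0.7],[0,0,0,0,-0.01,0.133,0.7],[0,0,0,0,-0.01,0.133,0.7],[0,0,0,0,0,0.133,0.7],[0,0,0,0,0,0.1,0.7],[0,0,0,0,0,0.03,0.7],[0,0,0,0,0,0,0.7]]'
python3 - <<'E'
from h import *
im=ctrl.camera('wrist');o,p,r=obs();print(o['time_s'],o['q'].round(3),p.round(4),o['opening'],o['wrist_force'])
cv2.imwrite('pics/w2.png',im)
E
```

```text
time_s: 2.6
eef_pos: [0.421, -0.2524, 0.0822]
eef_rot: [-0.377, 0.91, -0.157, 0.065]
wrist_force: [0.3, -0.1, -0.2]
opening: 0.704
grasp_force: 0.0
2.65 [-1.128  0.524  1.732  0.525  1.508  0.58 ] [ 0.4213 -0.254   0.0829] 0.6983816302651343 [-0.18948065  0.34931619  0.09193473]
```

View pics/w2.png

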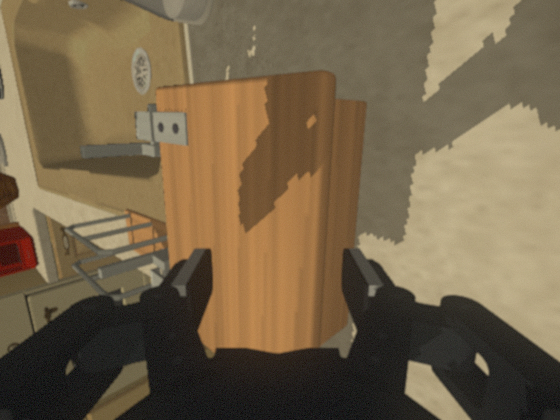

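The jaws straddle the lip: its edge is at x≈335 and the lower finger at x≥345. Raising with the lower finger to about 45°, then closing.

```bash
python3 -m handwheel '[[0,0,0,0,-0.034,-0.008,0.7],[0,0,0,0,-0.034,-0.01,0.7],[0,0,0,0,-0.034,-0.013,0.7],[0,0,0,0,-0.034,-0.015,0.65],[0,0,0,0,-0.034,-0.018,0.6],[0,0,0,0,-0.034,-0.02,0.55],[0,0,0,0,-0.034,-0.02,0.5],[0,0,0,0,-0.034,-0.02,0.5]]'
python3 - <<'E'
from h import *
im=ctrl.camera('wrist');o,p,r=obs();print(o['time_s'],o['q'].round(3),p.round(4),o['opening'],o['wrist_force'])
cv2.imwrite('pics/w3.png',im)
E
```

```text
time_s: 3.45
eef_pos: [0.4315, -0.2232, 0.1672]
eef_rot: [-0.377, 0.91, -0.158, 0.065]
wrist_force: [-0.2, 0.2, -1.4]
opening: 0.504
grasp_force: 0.6
3.5 [-1.086  0.348  1.765  0.549  1.614  0.682] [ 0.4321 -0.2235  0.1687] 0.5010018433273665 [ 0.50973785 -0.50155704 -0.03322859]
```

View pics/w3.png

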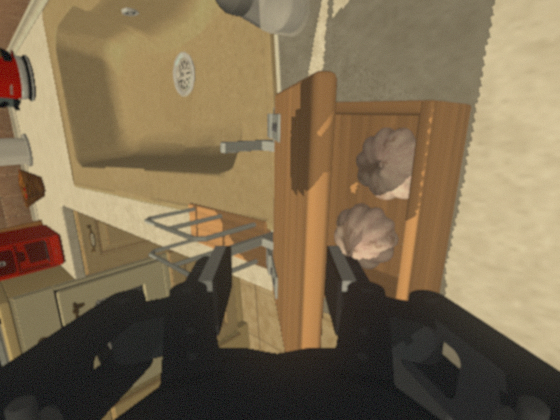

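The lid is raised, lying against the lower finger (lip edge at x≈322), with the garlic visible. Closing.

```bash
python3 -m handwheel '[[0,0,0,0,0,0,0.35],[0,0,0,0,0,0,0.25],[0,0,0,0,0,0,0.15],[0,0,0,0,0,0,0],[0,0,0,0,0,0,0],[0,0,0,0,0,0,0],[0,0,0,0,0,0,0],[0,0,0,0,0,0,0]]'
python3 - <<'E'
from h import *
o,p,r=obs();print(o['time_s'],p.round(4),r.as_matrix().round(3).tolist(),o['opening'],o['wrist_force'],o['torque'],o['grasp_force'])
bx=np.array([.339,.941,0]);d=p-[.463,-.141,.072];print('X',d@bx*1e3,'Z',d[2]*1e3,'tilt',np.degrees(np.arctan2(-r.as_matrix()[2,2],r.as_matrix()[:,2]@bx)))
E
```

```text
time_s: 4.3
eef_pos: [0.4315, -0.2237, 0.166]
eef_rot: [-0.377, 0.91, -0.158, 0.065]
wrist_force: [0.2, -0.7, -0.1]
opening: 0.103
grasp_force: 59.6
4.3 [ 0.4315 -0.2237  0.166 ] [[0.941, -0.239, 0.239], [-0.338, -0.665, 0.666], [-0.0, -0.707, -0.707]] 0.1026251922491514 [ 0.17434196 -0.73653348 -0.07700828] [-0.29967183  0.23053966 -0.07841364] 59.63109254837036
X -88.55571745600166 Z 94.01624803600282 tilt 44.97474761071155
```

Gripped. Swinging about the pins, first 20°.

```bash
python3 -m handwheel '[[-0.0278,0,0,0,-0.0375,0.0025,0],[-0.0278,0,0,0,-0.0375,0.0025,0],[-0.0278,0,0,0,-0.0375,0.0025,0],[-0.0278,0,0,0,-0.0375,0.0025,0],[0,0,0,0,0,0,0],[0,0,0,0,0,0,0],[0,0,0,0,0,0,0],[0,0,0,0,0,0,0]]'
cat > st.py <<'E'
from h import *
o,p,r=obs();M=r.as_matrix();print(o['time_s'],o['q'].round(2),p.round(4),M.round(3).tolist(),round(o['opening'],3),o['wrist_force'].round(1),o['torque'].round(2),round(o['grasp_force'],1))
bx=np.array([.339,.941,0]);d=p-[.463,-.141,.072];print('X',d@bx*1e3,'Z',d[2]*1e3,'r',np.hypot(d@bx,d[2])*1e3,'tilt',np.degrees(np.arctan2(-M[2,2],M[:,2]@bx)))
E
python3 st.py; python3 -c "
from h import *
T=ctrl.camera_model('top')
for c in [(440,75),(780,170),(290,15),(280,15)]: print(atz(T,145+c[0]/3,140+c[1]/3,.57).round(3))"
```

```text
time_s: 5.1
eef_pos: [0.4452, -0.1899, 0.1924]
eef_rot: [-0.213, 0.962, -0.167, 0.039]
wrist_force: [1.5, -2.4, 9.7]
opening: 0.099
grasp_force: 61.1
5.1 [-0.9   0.12  1.85  0.37  1.42  0.92] [ 0.4452 -0.1899  0.1924] [[0.941, -0.305, 0.146], [-0.339, -0.853, 0.398], [0.003, -0.424, -0.906]] 0.099 [ 1.5 -2.4  9.7] [ 0.47 -0.27 -0.14] 61.1
X -52.045771215275174 Z 120.38984329237668 r 131.15821235956133 tilt 64.9330719224435
[ 0.528 -0.235  0.57 ]
[ 0.475 -0.43   0.57 ]
[ 0.562 -0.148  0.57 ]
[ 0.562 -0.142  0.57 ]
```

```bash
python3 -m handwheel '[[-0.0278,0,0,0,-0.0375,0.0,0],[-0.0278,0,0,0,-0.0375,0.001,0],[-0.0278,0,0,0,-0.0375,0.001,0],[-0.0278,0,0,0,-0.0375,0.002,0],[0,0,0,0,0,0,0],[0,0,0,0,0,0,0],[0,0,0,0,0,0,0],[0,0,0,0,0,0,0]]'
python3 st.py; python3 -c "
from h import *
cv2.imwrite('pics/s4.png',np.vstack([ctrl.camera('scene')[60:360],ctrl.camera('top')[60:360]]))"
```

```text
time_s: 5.9
eef_pos: [0.46, -0.1495, 0.2048]
eef_rot: [-0.043, 0.984, -0.171, 0.009]
wrist_force: [2.5, -1.5, 10.1]
opening: 0.096
grasp_force: 61.0
5.9 [-0.62  0.01  1.87  0.09  1.28  1.27] [ 0.46   -0.1495  0.2048] [[0.941, -0.336, 0.032], [-0.338, -0.938, 0.081], [0.003, -0.087, -0.996]] 0.096 [ 2.5 -1.5 10.1] [ 0.01  0.05 -0.05] 61.0
X -9.020525860084529 Z 132.76463439717435 r 133.07072568152554 tilt 85.01318952639326
```

View pics/s4.png

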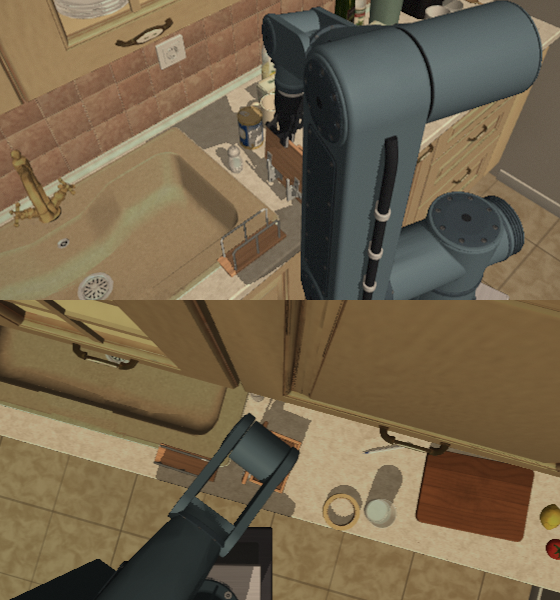

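Lid at 85°, still held; wrist is clear of the cabinet edge (x≈0.55). Finishing to vertical and lifting straight up; also refining the stand from its fence wires.

```bash
python3 -m handwheel '[[-0.0278,0,0,0,-0.0375,0.002,0],[0,0,0,0,0,-0.01,0],[0,0,0,0,0,-0.02,0],[0,0,0,0,0,-0.03,0],[0,0,0,0,0,-0.03,0],[0,0,0,0,0,-0.03,0],[0,0,0,0,0,0,0],[0,0,0,0,0,0,0]]'
python3 st.py
python3 - <<'E'
from h import *
T=ctrl.camera_model('top');S=ctrl.camera_model('scene')
t=lambda u,v:(145+u/3,140+v/3); s=lambda u,v:(195+u/3.5,170+v/3.5)
P=[]
for a,b in [((50,193),(97,450)),((205,243),(248,350)),((32,250),(140,492)),((188,293),(292,385))]:
    P.append(tri([ray(T,*t(*a)),ray(S,*s(*b))]));print(P[-1].round(4),atz(T,*t(*a),.1).round(4),atz(S,*s(*b),.1).round(4))
print(np.mean(P,0));
E
```

```text
time_s: 6.8
eef_pos: [0.4511, -0.1321, 0.2257]
eef_rot: [-0.006, 0.985, -0.172, -0.017]
wrist_force: [-11.5, 5.1, -51.7]
opening: 0.087
grasp_force: 58.2
6.8 [-0.54 -0.02  1.85 -0.    1.34  1.38] [ 0.4511 -0.1321  0.2257] [[0.94, -0.338, -0.031], [-0.338, -0.941, 0.018], [-0.036, -0.006, -0.999]] 0.087 [-11.5   5.1 -51.7] [0.51 1.65 0.06] 58.2
X 4.3506196338835705 Z 153.70424613242068 r 153.765806245519 tilt 89.64677142595988
[0.4849 0.1065 0.0783] [0.4835 0.1012 0.1   ] [0.4746 0.1171 0.1   ]
[ 0.4455 -0.0303  0.0634] [ 0.4403 -0.0378  0.1   ] [ 0.4337 -0.0061  0.1   ]
[0.4348 0.1209 0.0857] [0.4326 0.1161 0.1   ] [0.4305 0.1286 0.1   ]
[ 0.3994 -0.0169  0.0696] [ 0.3959 -0.0235  0.1   ] [0.391  0.0031 0.1   ]
[0.44113045 0.0450448  0.07426938]
```

Downward pull of 52 N: something is binding. Look before going on.

```bash
python3 - <<'E'
from h import *
w=ctrl.camera('wrist');s=ctrl.camera('scene')[150:300,200:340]
cv2.imwrite('pics/w5.png',np.hstack([cv2.resize(w,(400,300)),cv2.resize(s,(400,428))[:300]]))
cv2.imwrite('pics/w5.png',w)
E
python3 st.py
```

```text
6.9 [-0.54 -0.02  1.85 -0.    1.34  1.38] [ 0.4511 -0.1321  0.2257] [[0.94, -0.338, -0.031], [-0.338, -0.941, 0.018], [-0.036, -0.006, -0.999]] 0.089 [-11.6   4.5 -51.1] [0.53 1.62 0.04] 58.2
X 4.343626410561894 Z 153.68128822240305 r 153.74265979256327 tilt 89.64592763688563
```

View pics/w5.png

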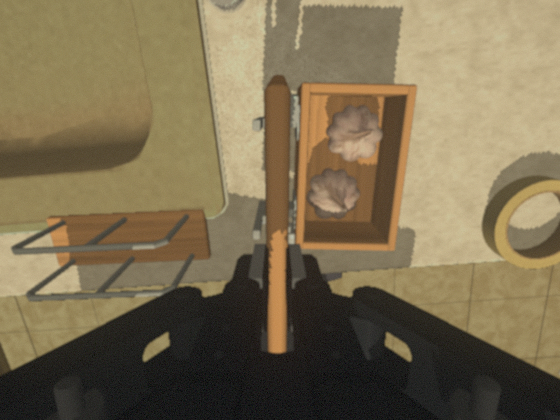

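The lid is at x≈280, clear of the box wall, and the knuckle area is at (262,122). The deflection (-x, -z) fits either a jam on the pins or the wrist meeting the cabinet, so I'll relax and work out where the wrist stands.

```bash
python3 -m handwheel '[[0,0,0,0,0,0.025,0],[0,0,0,0,0,0.025,0],[0,0,0,0,0,0,0],[0,0,0,0,0,0,0],[0,0,0,0,0,0,0],[0,0,0,0,0,0,0],[0,0,0,0,0,0,0],[0,0,0,0,0,0,0]]'
python3 st.py
python3 - <<'E'
from h import *
from scipy.optimize import least_squares
D=[([-1.5123,.1815,1.6079,0,1.3538],[.1505,-.5545,.2415]),([-1.316,.515,1.368,.443,1.923],[.3595,-.4209,.2394]),([-1.128,.524,1.732,.525,1.508],[.4213,-.254,.0829]),([-1.086,.348,1.765,.549,1.614],[.4321,-.2235,.1687]),([-.9,.12,1.85,.37,1.42],[.4452,-.1899,.1924]),([-.62,.01,1.87,.09,1.28],[.46,-.1495,.2048]),([-.54,-.02,1.85,0,1.34],[.4511,-.1321,.2257])]
def fk(x,q,full=0):
    a1,h,L1,L2,e,d=x;y=lambda a:R.from_euler('y',a)
    B=R.from_euler('z',q[0]);A2=B*y(q[1]);A3=A2*y(q[2]);A5=A3*R.from_euler('z',q[3])*y(q[4])
    w=B.apply([a1,0,h])+A2.apply([0,0,L1])+A3.apply([e,0,L2])
    return w if full else w+A5.apply([0,0,d])
s=least_squares(lambda x:np.concatenate([fk(x,q)-p for q,p in D]),[0,.2,.4,.4,0,.25])
print(s.x.round(4),np.abs(s.fun).max()); np.save('k.npy',s.x)
o,p,r=obs();print('wrist',fk(s.x,o['q'],1),o['joint_efforts'].round(1))
E
```

```text
time_s: 7.7
eef_pos: [0.4602, -0.1367, 0.2229]
eef_rot: [-0.001, 0.985, -0.172, -0.003]
wrist_force: [-5.4, 2.1, -14.4]
opening: 0.091
grasp_force: 62.8
7.7 [-0.54 -0.01  1.85 -0.    1.3   1.38] [ 0.4602 -0.1367  0.2229] [[0.941, -0.338, -0.006], [-0.338, -0.941, 0.003], [-0.007, -0.001, -1.0]] 0.091 [ -5.4   2.1 -14.4] [ 0.5   1.35 -0.01] 62.8
X 3.11027113111852 Z 150.90606867599325 r 150.9381176169647 tilt 89.96014398145822
[-0.0987  0.2291  0.6958  0.5911 -0.0012  0.5538] 0.11523001814501865
wrist [ 0.39797063 -0.23652552  0.76693089] [ -0.3 -41.6 -44.8   0.4  -2.2   0. ]
```

```bash
cat > fk.py <<'E'
from h import *
from scipy.optimize import least_squares
D=[([-1.5123,.1815,1.6079,0,1.3538],[.1505,-.5545,.2415]),([-1.316,.515,1.368,.443,1.923],[.3595,-.4209,.2394]),([-1.128,.524,1.732,.525,1.508],[.4213,-.254,.0829]),([-1.086,.348,1.765,.549,1.614],[.4321,-.2235,.1687]),([-.9,.12,1.85,.37,1.42],[.4452,-.1899,.1924]),([-.62,.01,1.87,.09,1.28],[.46,-.1495,.2048]),([-.54,-.02,1.85,0,1.34],[.4511,-.1321,.2257]),([-.54,-.01,1.85,0,1.3],[.4602,-.1367,.2229])]
def fk(x,q,full=0,sg=1):
    a1,h,L1,L2,e,d,b,f=x;y=lambda a:R.from_euler('y',a)
    B=R.from_euler('z',q[0]);A2=B*y(q[1]);A3=A2*y(q[2]);A5=A3*R.from_euler('z',sg*q[3])*y(q[4])
    el=B.apply([a1,b,h])+A2.apply([0,0,L1]);w=el+A3.apply([e,0,L2])
    return (el,w) if full else w+A5.apply([f,0,d])
if __name__=='__main__':
  o,p,r=obs();print(o['q'])
  for sg in(1,-1):
    s=least_squares(lambda x:np.concatenate([fk(x,q,0,sg)-p for q,p in D]+[1e-3*(x-[0,.2,.4,.4,0,.25,.12,0])]),[0,.2,.4,.4,0,.25,.12,0])
    print(sg,s.x.round(4),np.abs(s.fun).max(),[a.round(3) for a in fk(s.x,o['q'],1,sg)])
E
python3 fk.py
```

```text
[-5.36239281e-01 -1.14503205e-02  1.85464986e+00 -5.83762604e-04
  1.30498847e+00  1.37950542e+00]
1 [0.0016 0.3083 0.4427 0.5147 0.0867 0.3075 0.1187 0.0038] 0.00262178099808838 [array([0.058, 0.104, 0.751]), array([ 0.464, -0.137,  0.529])]
-1 [ 0.1806  0.4804 -0.0947  0.4793  0.247  -0.2053  0.1418  0.109 ] 0.09443890019195278 [array([0.229, 0.029, 0.386]), array([ 0.568, -0.173,  0.019])]
```

Kinematic fit (2.6 mm residual) puts the wrist centre at z = 0.53, so its top is at the cabinet height and it was touching the cabinet. I'll seat the lid again, lay it back on its posts, release, and regrasp with the wrist leaned toward the robot.

```bash
python3 -m handwheel '[[0,0,0,0,0,0.02,0],[0,0,0,0,0,0.02,0],[0,0,0,0,0,0.015,0],[0,0,0,0,0,0.01,0],[0,0,0,0,0,0,0],[0,0,0,0,0,0,0],[0,0,0,0,0,0,0],[0,0,0,0,0,0,0]]'
python3 st.py
```

```text
time_s: 8.5
eef_pos: [0.4707, -0.1426, 0.2148]
eef_rot: [0.004, 0.985, -0.172, 0.012]
wrist_force: [6.5, -2.7, 24.9]
opening: 0.093
grasp_force: 68.8
8.5 [-0.54  0.    1.86  0.    1.26  1.38] [ 0.4707 -0.1426  0.2148] [[0.941, -0.339, 0.022], [-0.338, -0.941, -0.012], [0.025, 0.004, -1.0]] 0.093 [ 6.5 -2.7 24.9] [-0.15 -0.69 -0.02] 68.8
X 1.1492295243751487 Z 142.8002736042274 r 142.804897920001 tilt 90.2454126272819
```

Pressing up 25 N at 10 mm above the seat, so I need to know how the lid sits in the jaws. The lip ends in the wrist pictures give its height and offset.

```bash
cat > lip.py <<'E'
from h import *
# camera in tool frame from the first wrist pose (hand-eye constant)
W1=np.load('w1.npy');p1=np.array([.3595,-.4209,.2394]);M1=np.array([[.941,-.238,.241],[-.339,-.659,.671],[-.001,-.713,-.701]])
C=M1.T@(W1[:3,3]-p1);Q=M1.T@W1[:3,:3]
K=np.array(ctrl.camera_model('wrist')['camera_matrix'])
def pj(p,M,X): # world point to pixel
    x=(M@Q).T@(X-(p+M@C));x=K@(x*[1,-1,-1]);return x[:2]/x[2]
by=np.array([-.941,.339,0]);bx=np.array([.339,.941,0])
def table(p,M,cx=.003):
    for lip in (-.004,0,.004,.008,.012,.016,.02):  # lip edge height above TCP
        e=[pj(p,M,np.array([.463,-.141,0])+bx*cx+by*s*.082+np.array([0,0,p[2]+lip])) for s in(-1,1)]
        print(lip,np.round(e,0).tolist())
E
python3 - <<'E'
from lip import *
im=ctrl.camera('wrist');o,p,r=obs();cv2.imwrite('pics/w6.png',im)
print('w5');table(np.array([.4511,-.1321,.2257]),np.array([[.94,-.338,-.031],[-.338,-.941,.018],[-.036,-.006,-.999]]))
print('w6');table(p,r.as_matrix())
for n in('w5','w6'):
    a=cv2.imread(f'pics/{n}.png').astype(int)
    for c in(270,278,284):
        print(n,c,[tuple(a[v,c]) for v in (60,70,76,80,84,90,100)],[tuple(a[v,c]) for v in(335,345,350,355,360,370)])
E
```

```text
w5
-0.004 [[283.0, 32.0], [281.0, 386.0]]
0 [[284.0, 30.0], [281.0, 392.0]]
0.004 [[284.0, 27.0], [281.0, 399.0]]
0.008 [[284.0, 24.0], [281.0, 406.0]]
0.012 [[284.0, 21.0], [281.0, 414.0]]
0.016 [[284.0, 18.0], [281.0, 422.0]]
0.02 [[285.0, 14.0], [281.0, 430.0]]
w6
-0.004 [[275.0, 97.0], [275.0, 428.0]]
0 [[275.0, 96.0], [275.0, 435.0]]
0.004 [[275.0, 95.0], [275.0, 443.0]]
0.008 [[275.0, 94.0], [275.0, 450.0]]
0.012 [[275.0, 93.0], [275.0, 458.0]]
0.016 [[275.0, 92.0], [275.0, 467.0]]
0.02 [[275.0, 90.0], [275.0, 476.0]]
w5 270 [(np.int64(99), np.int64(123), np.int64(133)), (np.int64(100), np.int64(124), np.int64(135)), (np.int64(99), np.int64(124), np.int64(135)), (np.int64(72), np.int64(94), np.int64(108)), (np.int64(45), np.int64(73), np.int64(96)), (np.int64(52), np.int64(91), np.int64(122)), (np.int64(54), np.int64(91), np.int64(123))] [(np.int64(74), np.int64(122), np.int64(170)), (np.int64(73), np.int64(121), np.int64(168)), (np.int64(77), np.int64(120), np.int64(168)), (np.int64(22), np.int64(24), np.int64(27)), (np.int64(22), np.int64(26), np.int64(28)), (np.int64(21), np
[... 2319 characters left out ...]
int64(34)), (np.int64(26), np.int64(24), np.int64(33)), (np.int64(36), np.int64(31), np.int64(34))]
w6 284 [(np.int64(95), np.int64(117), np.int64(129)), (np.int64(100), np.int64(122), np.int64(132)), (np.int64(95), np.int64(121), np.int64(131)), (np.int64(91), np.int64(114), np.int64(127)), (np.int64(98), np.int64(119), np.int64(131)), (np.int64(75), np.int64(100), np.int64(116)), (np.int64(55), np.int64(88), np.int64(119))] [(np.int64(69), np.int64(114), np.int64(159)), (np.int64(67), np.int64(115), np.int64(158)), (np.int64(64), np.int64(108), np.int64(153)), (np.int64(16), np.int64(28), np.int64(26)), (np.int64(19), np.int64(25), np.int64(27)), (np.int64(22), np.int64(21), np.int64(29))]
```

```bash
python3 -m handwheel '[[0,0,0,0,0,-0.01,0],[0,0,0,0,0,-0.01,0],[0,0,0,0,0,0,0],[0,0,0,0,0,0,0],[0,0,0,0,0,0,0],[0,0,0,0,0,0,0],[0,0,0,0,0,0,0],[0,0,0,0,0,0,0]]'
python3 - <<'E'
from h import *
s=ctrl.camera('scene');t=ctrl.camera('top');w=ctrl.camera('wrist')
A=cv2.resize(s[150:290,225:325],(400,560),interpolation=cv2.INTER_CUBIC)
B=cv2.resize(t[100:240,190:330],(400,280),interpolation=cv2.INTER_CUBIC)
Cc=cv2.resize(w[60:270,190:450],(400,280),interpolation=cv2.INTER_CUBIC)
cv2.imwrite('pics/v7.png',np.hstack([A,np.vstack([B,Cc])]))
E
python3 st.py
```

```text
time_s: 9.35
eef_pos: [0.4676, -0.1407, 0.2167]
eef_rot: [0.003, 0.985, -0.172, 0.007]
wrist_force: [4.8, -1.3, 10.7]
opening: 0.089
grasp_force: 66.8
9.5 [-0.54 -0.    1.86  0.    1.27  1.38] [ 0.4676 -0.1407  0.2167] [[0.941, -0.338, 0.014], [-0.338, -0.941, -0.008], [0.016, 0.002, -1.0]] 0.091 [ 4.7 -0.8  8.5] [-0.1  -0.65 -0.02] 66.8
X 1.8642308146483184 Z 144.7131007479086 r 144.72510799652088 tilt 90.14247762998153
```

View pics/v7.png

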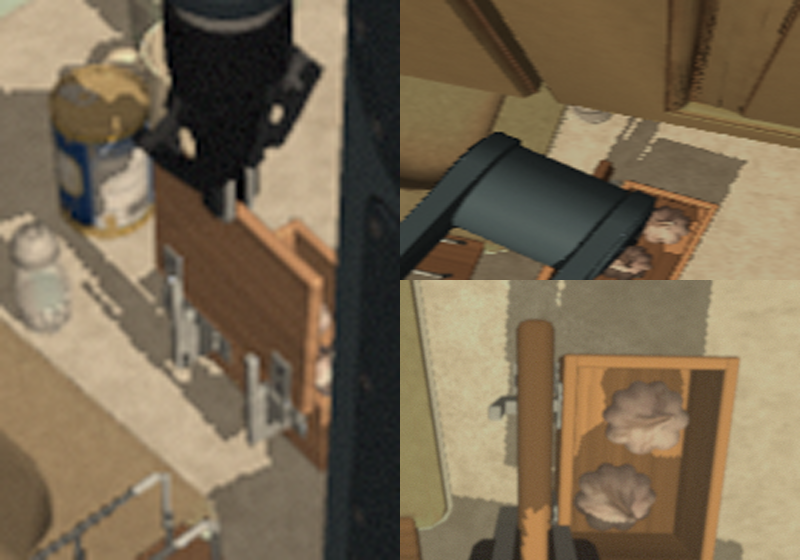

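The left panel shows the lid upright with the lip running (157,170) to (305,297) and the pad tips barely over it. The right panels show the wrist clear of the cabinet. Comparing the lip's pixels with a seated lid gives its height.

Run:
```python
from h import *
S=ctrl.camera_model('scene');by=np.array([-.941,.339,0]);bx=np.array([.339,.941,0]);h=np.array([.463,-.141,.072]);z=np.array([0,0,1])
f=lambda X:((proj(S,X)-[225,150])*4).round(0)
for l in(0,.01,.02): print(l,'far',f(h+bx*.008-by*.082+z*(.142+l)),'near out',f(h+bx*.008+by*.082+z*(.142+l)),'near in',f(h-bx*.002+by*.082+z*(.142+l)),'knuck bottoms',f(h+bx*.0115-by*.058+z*(l-.0115)),f(h+bx*.0115+by*.058+z*(l-.0115)))
o,p,r=obs();M=r.as_matrix();print('tip',f(p+M[:,2]*.011-M[:,1]*.006),'tcp',f(p-M[:,1]*.006), o['opening'])
print('posts',f(h+bx*.019+by*.042+z*.045),f(h+bx*.019-by*.042+z*.045))
```

```text
0 far [148. 135.] near out [311. 282.] near in [324. 274.] knuck bottoms [175. 317.] [281. 421.]
0.01 far [147. 123.] near out [311. 271.] near in [324. 263.] knuck bottoms [174. 308.] [281. 411.]
0.02 far [146. 112.] near out [311. 259.] near in [324. 252.] knuck bottoms [173. 298.] [281. 401.]
tip [222. 211.] tcp [222. 199.] 0.09072305428968638
posts [256. 356.] [177. 281.]
```

The lid matches a seated lid, and the grip has slid up to about 9 mm overlap, so it jammed on the pins during the pull. I'll lay it back to the posts, release, and regrasp deeper with a lean.

```bash
python3 -m handwheel '[[-0.0194,0,0,0,-0.0295,0.0015,0],[-0.0194,0,0,0,-0.0295,0.0015,0],[-0.0194,0,0,0,-0.0295,0.0015,0],[0,0,0,0,0,0,0],[0,0,0,0,0,0,0],[0,0,0,0,0,0,0],[0,0,0,0,0,0,0],[0,0,0,0,0,0,0]]'
python3 st.py
```

```text
time_s: 10.3
eef_pos: [0.4774, -0.115, 0.2143]
eef_rot: [0.092, 0.981, -0.171, -0.007]
wrist_force: [5.2, 0.4, 11.5]
opening: 0.09
grasp_force: 67.1
10.3 [-0.36  0.03  1.84 -0.19  1.25  1.61] [ 0.4774 -0.115   0.2143] [[0.941, -0.334, -0.046], [-0.337, -0.925, -0.177], [0.017, 0.182, -0.983]] 0.09 [ 5.2  0.4 11.5] [-0.17 -0.54  0.1 ] 67.1
X 29.31839506050725 Z 142.32923910936796 r 145.31751647470313 tilt 100.49525126388771
```

```bash
python3 -m handwheel '[[0,0,0,0,0,0,0.15],[0,0,0,0,0,0,0.2],[0,0,0,0,0,0,0.3],[0,0,0,0,0,0,0.4],[0,0,0,0,0,0,0.5],[0,0,0,0,0,0,0.5],[0,0,0,0,0,0,0.5],[0,0,0,0,0,0,0.5]]'
python3 st.py
python3 - <<'E'
from h import *
S=ctrl.camera_model('scene');by=np.array([-.941,.339,0]);bx=np.array([.339,.941,0]);h=np.array([.463,-.141,.072]);z=np.array([0,0,1])
f=lambda X:proj(S,X).round(0)
for th in(88,95,102,110):
    c,s=np.cos(np.radians(th)),np.sin(np.radians(th));u=-bx*c+z*s;n=bx*s+z*c
    print(th,'mid outer near edge pts',[f(h+n*.008+u*k+by*.082) for k in(.142,.08)])
im=ctrl.camera('scene');cv2.imwrite('pics/s8.png',im)
for v in(205,212,218,224,230,236):print(v,''.join('W' if (im[v,u,2]>1.5*im[v,u,0] and im[v,u,2]>90) else ('w' if im[v,u,2]>1.5*im[v,u,0] else '.') for u in range(250,315)))
E
```

```text
time_s: 11.1
eef_pos: [0.4714, -0.1128, 0.2081]
eef_rot: [0.09, 0.981, -0.171, -0.016]
wrist_force: [0.1, -0.6, -0.4]
opening: 0.499
grasp_force: 0.0
11.1 [-0.36  0.04  1.85 -0.19  1.26  1.61] [ 0.4714 -0.1128  0.2081] [[0.941, -0.332, -0.062], [-0.338, -0.925, -0.172], [-0.0, 0.182, -0.983]] 0.499 [ 0.1 -0.6 -0.4] [ 0.1   0.01 -0.01] 0.0
X 29.348848001809568 Z 136.14321629168768 r 139.27070841091668 tilt 100.51346317324031
88 mid outer near edge pts [array([304., 220.]), array([303., 237.])]
95 mid outer near edge pts [array([299., 223.]), array([300., 239.])]
102 mid outer near edge pts [array([293., 228.]), array([297., 241.])]
110 mid outer near edge pts [array([287., 233.]), array([294., 245.])]
205 ..................wwWWWWWW.....................WWWW..............
212 ....................wwwwwwwWWWWWW.WWWWWWWWWWWWWWWWWWWWWWWW.......
218 .............W....wwwwwwwwwwwwwwwWWWWWWWWWWWWWWWWWWWWWWWWWWWWWWWW
224 .....................wwwwwwwwwwwwwwwwwwwWWWWWWWW.......WWWWWWWWWW
230 ..........................wwwwwwwwwwwwwwwwwWWWW..........WWWWWWWW
236 ................................wwwwwwwwwwwwwWWWW..WWWWWWWWWWWWWW
```

Released; the lid rests on the posts (edge pixels fit ≈102°). Going deeper, leaning 20°, and closing.

```bash
python3 -m handwheel '[[0,0,0,0,0,0.022,0.5],[0,0,0,0,0,0.021,0.5],[0,0.037,0,0,0,0,0.5],[0,0.037,0,0,0,0,0.5],[0,0.037,0,0,0,0,0.5],[0,0,0,0,0,0,0.5],[0,0,0,0,0,0,0.5],[0,0,0,0,0,0,0.5]]'
python3 st.py
python3 -m handwheel '[[0,0,0,0,0,0,0.35],[0,0,0,0,0,0,0.25],[0,0,0,0,0,0,0.15],[0,0,0,0,0,0,0],[0,0,0,0,0,0,0],[0,0,0,0,0,0,0],[0,0,0,0,0,0,0],[0,0,0,0,0,0,0]]'
python3 st.py
```

```text
time_s: 11.95
eef_pos: [0.4717, -0.1157, 0.1964]
eef_rot: [0.119, 0.969, -0.153, 0.155]
wrist_force: [-0.6, -0.2, 0.6]
opening: 0.498
grasp_force: 0.0
11.95 [-0.38 -0.17  2.11 -0.21  0.86  1.61] [ 0.4717 -0.1157  0.1964] [[0.906, -0.333, 0.263], [-0.259, -0.925, -0.277], [0.336, 0.183, -0.924]] 0.498 [-0.6 -0.2  0.6] [ 0.11  0.11 -0.01] 0.0
X 26.759051252583028 Z 124.42891422449927 r 127.27372674289913 tilt 100.50824170423527
time_s: 12.75
eef_pos: [0.4707, -0.1152, 0.1957]
eef_rot: [0.119, 0.969, -0.153, 0.155]
wrist_force: [0.6, -1.5, -0.8]
opening: 0.109
grasp_force: 59.4
12.75 [-0.38 -0.18  2.12 -0.21  0.85  1.61] [ 0.4707 -0.1152  0.1957] [[0.905, -0.332, 0.264], [-0.259, -0.925, -0.277], [0.336, 0.183, -0.924]] 0.109 [ 0.6 -1.5 -0.8] [-0.15  0.04 -0.21] 59.4
X 26.895953251869283 Z 123.67370087683612 r 126.56451552429643 tilt 100.50009367199051
```

```bash
python3 -m handwheel '[[0.0199,0,0.0072,0,0.028,0,0],[0.0199,0,0.0072,0,0.028,0,0],[0.0199,0,0.0072,0,0.028,0,0],[0,0,0,0,0,0,0],[0,0,0,0,0,0,0],[0,0,0,0,0,0,0],[0,0,0,0,0,0,0],[0,0,0,0,0,0,0]]'
python3 st.py
```

```text
time_s: 13.55
eef_pos: [0.4621, -0.1377, 0.1981]
eef_rot: [0.022, 0.97, -0.169, 0.172]
wrist_force: [-0.1, -0.8, -3.3]
opening: 0.105
grasp_force: 59.2
13.55 [-0.6  -0.23  2.14  0.13  0.9   1.25] [ 0.4621 -0.1377  0.1981] [[0.884, -0.336, 0.326], [-0.321, -0.942, -0.101], [0.341, -0.016, -0.94]] 0.105 [-0.1 -0.8 -3.3] [ 0.08  0.32 -0.03] 59.2
X 2.853424762233447 Z 126.11346345622337 r 126.14573991141323 tilt 89.02830986148342
```

```bash
python3 -m handwheel '[[0,0,0,0.0034,0,-0.0094,0],[0,0,0,0.0034,0,-0.0094,0],[0,0,0,0.0034,0,-0.0094,0],[0,0,0,0.0034,0,-0.0094,0],[0,0,0,0,0,0,0],[0,0,0,0,0,0,0],[0,0,0,0,0,0,0],[0,0,0,0,0,0,0]]'
python3 st.py
```

```text
time_s: 14.35
eef_pos: [0.4568, -0.1355, 0.2036]
eef_rot: [0.019, 0.971, -0.17, 0.165]
wrist_force: [-4.2, 0.4, -30.8]
opening: 0.105
grasp_force: 59.0
14.35 [-0.61 -0.24  2.13  0.13  0.93  1.25] [ 0.4568 -0.1355  0.2036] [[0.888, -0.337, 0.313], [-0.324, -0.941, -0.093], [0.326, -0.019, -0.945]] 0.105 [ -4.2   0.4 -30.8] [0.41 1.85 0.01] 59.0
X 3.108986278068503 Z 131.57918330691626 r 131.61590813952654 tilt 88.87204242280677
```

The lift binds again at 31 N with little motion. I'll measure numerically whether the lid moves or slips, comparing loaded and unloaded pictures by patch correlation.

```bash
cat > cap.py <<'E'
import sys;from h import *
o,p,r=obs()
for n in('scene','wrist','top'):cv2.imwrite(f'pics/{n}_{sys.argv[1]}.png',ctrl.camera(n))
np.savez(f'pics/{sys.argv[1]}.npz',p=p,M=r.as_matrix())
E
python3 cap.py L
python3 -m handwheel '[[0,0,0,-0.0034,0,0.0094,0],[0,0,0,-0.0034,0,0.0094,0],[0,0,0,-0.0034,0,0.0094,0],[0,0,0,-0.0034,0,0.0094,0],[0,0,0,0,0,0,0],[0,0,0,0,0,0,0],[0,0,0,0,0,0,0],[0,0,0,0,0,0,0]]'
python3 cap.py U; python3 st.py
python3 - <<'E'
from h import *
from lip import pj
def m(n,u,v,w,s=5,k=6):
    a,b=[cv2.resize(cv2.imread(f'pics/{n}_{x}.png'),None,fx=k,fy=k,interpolation=cv2.INTER_CUBIC) for x in'UL']
    t=a[(v-w)*k:(v+w)*k,(u-w)*k:(u+w)*k];q=b[(v-w-s)*k:(v+w+s)*k,(u-w-s)*k:(u+w+s)*k]
    r=cv2.matchTemplate(q,t,cv2.TM_CCOEFF_NORMED);_,x,_,l=cv2.minMaxLoc(r);return (np.array(l)/k-s).round(2),round(x,3)
for nm,u,v in[('near strap',294,244),('far strap',269,216),('near corner',303,222),('plate face',280,222),('gripper',282,195)]:print(nm,m('scene',u,v,5))
S=ctrl.camera_model('scene');h=np.array([.463,-.141,.072]);by=np.array([-.941,.339,0])
for s in(-.058,.058):print('px per 10mm up / by',[(proj(S,h+by*s+d)-proj(S,h+by*s)).round(2) for d in(np.array([0,0,.01]),by*.01)])
# lid yaw vs box from wrist frame U
d=np.load('pics/U.npz');print(d['p'])
for s in(-.082,.082):print('lip pred',pj(d['p'],d['M'],h+by*s+np.array([0,0,.142])+np.array([.339,.941,0])*.003).round(1))
print('wrist lid far end',m('wrist',277,120,14,10,3))
E
```

```text
time_s: 15.3
eef_pos: [0.463, -0.1393, 0.1995]
eef_rot: [0.023, 0.97, -0.17, 0.174]
wrist_force: [-0.5, 0.8, -2.9]
opening: 0.104
grasp_force: 62.7
15.45 [-0.61 -0.23  2.14  0.13  0.9   1.25] [ 0.4628 -0.1391  0.1992] [[0.882, -0.338, 0.328], [-0.322, -0.941, -0.102], [0.344, -0.015, -0.939]] 0.102 [-0.5 -1.3 -3.5] [ 0.12  0.39 -0.05] 62.7
X 1.7108378576902814 Z 127.18129886143936 r 127.19280540289243 tilt 89.09092945678398
near strap (array([0.33, 0.17]), 0.882)
far strap (array([ 0.33, -0.33]), 0.77)
near corner (array([1.17, 1.5 ]), 0.966)
plate face (array([2.33, 1.67]), 0.636)
gripper (array([1., 0.]), 0.959)
px per 10mm up / by [array([-0.12, -2.44]), array([2.21, 2.12])]
px per 10mm up / by [array([ 0.02, -2.42]), array([2.42, 2.33])]
[ 0.46297046 -0.13926154  0.19954939]
lip pred [275.8  77.4]
lip pred [274.7 494.8]
wrist lid far end (array([-0.33, -3.  ]), 0.982)
```

The near corner moves sideways and down while the far strap rises 2-3 mm, so a knuckle lip is catching under its pin. The slot must be centred on the pins in x. I'll probe the play in ±x with the lid seated.

```bash
cat > f.py <<'E'
from h import *
o,p,r=obs();bx=np.array([.339,.941,0]);by=np.array([-.941,.339,0]);d=p-[.463,-.141,.072];F=o['wrist_force'];t=o['torque'];M=r.as_matrix()
print('t',o['time_s'],'X %.1f Y %.1f Z %.1f'%tuple(1e3*np.array([d@bx,d@by,d[2]])),'F bx %.1f by %.1f z %.1f'%(F@bx,F@by,F[2]),'T bx %.2f by %.2f z %.2f'%(t@bx,t@by,t[2]),'tilt %.1f'%np.degrees(np.arctan2(-M[2,2],M[:,2]@bx)),'op %.3f'%o['opening'])
E
Z='[0,0,0,0,0,0,0]'
python3 -m handwheel '[[0,0,0,0,-0.005,0,0],[0,0,0,0,-0.005,0,0],[0,0,0,0,-0.005,0,0],[0,0,0,0,-0.005,0,0],[0,0,0,0,0,0,0],[0,0,0,0,0,0,0],[0,0,0,0,0,0,0],[0,0,0,0,0,0,0]]' >/dev/null; python3 f.py
python3 -m handwheel '[[0,0,0,0,0.005,0,0],[0,0,0,0,0.005,0,0],[0,0,0,0,0.005,0,0],[0,0,0,0,0.005,0,0],[0,0,0,0,0.005,0,0],[0,0,0,0,0.005,0,0],[0,0,0,0,0,0,0],[0,0,0,0,0,0,0]]' >/dev/null; python3 f.py
python3 -m handwheel '[[0,0,0,0,0.005,0,0],[0,0,0,0,0.005,0,0],[0,0,0,0,0.005,0,0],[0,0,0,0,0,0,0],[0,0,0,0,0,0,0],[0,0,0,0,0,0,0],[0,0,0,0,0,0,0],[0,0,0,0,0,0,0]]' >/dev/null; python3 f.py
```

```text
t 16.25 X 7.9 Y 1.6 Z 126.6 F bx -0.0 by 1.3 z -3.1 T bx 0.35 by 0.03 z -0.04 tilt 89.1 op 0.104
t 17.05 X -0.8 Y 1.6 Z 126.4 F bx 2.7 by 0.3 z -3.3 T bx 0.29 by -0.60 z 0.00 tilt 89.0 op 0.106
t 17.85 X -4.2 Y 1.8 Z 126.2 F bx 8.0 by -0.7 z -1.8 T bx 0.17 by -2.07 z -0.03 tilt 88.9 op 0.105
```

```bash
python3 -m handwheel '[[0,0,0,0,-0.01,0,0],[0,0,0,0,-0.01,0,0],[0,0,0,0,-0.01,0,0],[0,0,0,0,-0.01,0,0],[0,0,0,0,-0.01,0,0],[0,0,0,0,-0.005,0,0],[0,0,0,0,0,0,0],[0,0,0,0,0,0,0]]' >/dev/null; python3 f.py
python3 -m handwheel '[[0,0,0,0,-0.005,0,0],[0,0,0,0,-0.005,0,0],[0,0,0,0,0,0,0],[0,0,0,0,0,0,0],[0,0,0,0,0,0,0],[0,0,0,0,0,0,0],[0,0,0,0,0,0,0],[0,0,0,0,0,0,0]]' >/dev/null; python3 f.py
python3 -m handwheel '[[0,0,0,0,-0.005,0,0],[0,0,0,0,-0.005,0,0],[0,0,0,0,0,0,0],[0,0,0,0,0,0,0],[0,0,0,0,0,0,0],[0,0,0,0,0,0,0],[0,0,0,0,0,0,0],[0,0,0,0,0,0,0]]' >/dev/null; python3 f.py
```

```text
t 18.65 X 10.6 Y 1.6 Z 126.7 F bx -2.6 by 0.3 z -2.1 T bx 0.47 by 0.66 z -0.24 tilt 89.1 op 0.106
t 19.45 X 12.5 Y 1.5 Z 126.9 F bx -7.9 by 2.5 z -1.2 T bx 0.72 by 2.14 z -0.89 tilt 89.2 op 0.104
t 20.25 X 14.2 Y 1.3 Z 127.1 F bx -14.1 by 2.9 z -2.2 T bx 0.89 by 3.47 z -1.46 tilt 89.4 op 0.103
```

Free play runs from X ≈ 0.5 to 9.8 mm, so the centre is ≈ 5.2 mm; I had been lifting near the edge. Centring and lifting 12 mm.

```bash
python3 -m handwheel '[[0,0,0,0,0.0128,0,0],[0,0,0,0,0.0128,0,0],[0,0,0,0,0.0128,0,0],[0,0,0,0,0,0,0],[0,0,0,0,0,0,0],[0,0,0,0,0,0,0],[0,0,0,0,0,0,0],[0,0,0,0,0,0,0]]' >/dev/null; python3 f.py
python3 -m handwheel '[[0,0,0,0.0034,0,-0.0094,0],[0,0,0,0.0034,0,-0.0094,0],[0,0,0,0.0034,0,-0.0094,0],[0,0,0,0.0034,0,-0.0094,0],[0,0,0,0,0,0,0],[0,0,0,0,0,0,0],[0,0,0,0,0,0,0],[0,0,0,0,0,0,0]]' >/dev/null; python3 f.py
```

```text
t 21.05 X 5.7 Y 1.7 Z 126.5 F bx -0.5 by -0.6 z -3.1 T bx 0.35 by 0.02 z -0.00 tilt 89.0 op 0.104
t 21.85 X 5.3 Y 1.8 Z 138.3 F bx -0.6 by 0.2 z -4.1 T bx 0.37 by -0.00 z -0.01 tilt 89.0 op 0.104
```

It comes up freely with only its weight. Lifting on to clear the posts.

```bash
python3 -m handwheel '[[0,0,0,0.0079,0,-0.0219,0],[0,0,0,0.0079,0,-0.0219,0],[0,0,0,0.0079,0,-0.0219,0],[0,0,0,0.0079,0,-0.0219,0],[0,0,0,0.0079,0,-0.0219,0],[0,0,0,0.0079,0,-0.0219,0],[0,0,0,0.0079,0,-0.0219,0],[0,0,0,0,0,0,0]]' >/dev/null; python3 f.py; python3 st.py
```

```text
t 22.65 X 4.3 Y 1.1 Z 188.9 F bx -0.7 by -0.9 z -3.2 T bx 0.33 by -0.01 z -0.04 tilt 89.1 op 0.105
22.65 [-0.6  -0.3   2.06  0.12  1.05  1.28] [ 0.4634 -0.1366  0.2609] [[0.882, -0.338, 0.328], [-0.322, -0.941, -0.102], [0.344, -0.015, -0.939]] 0.105 [ 0.6 -1.  -3.2] [ 0.12  0.31 -0.04] 62.7
X 4.316209528097571 Z 188.86792388998867 r 188.9172367445729 tilt 89.08405937852883
```

Run:
```python
from lip import *
p=np.array([.4511,-.1321,.2257]);M=np.array([[.94,-.338,-.031],[-.338,-.941,.018],[-.036,-.006,-.999]])
c=p+M@C
def at(u,v,z):
    d=np.linalg.solve(K,[u,v,1]);d=(M@Q)@(d*[1,-1,-1]);return (c+d*(z-c[2])/d[2]).round(4)
e=np.array([.961*-1,.276,0])
for n,z,l in[('base',.012,[(50,217),(208,209),(208,260)]),('fence.10',.10,[(15,248),(167,245),(30,295),(165,292)]),('fence.09',.09,[(15,248),(167,245),(30,295),(165,292)])]:
    for q in l: a=at(*q,z);print(n,q,a,'perp %.4f'%(a@e))
# check: box rim corners should be at known places (z=.07)
for q in[(300,88),(297,247),(413,88),(397,249)]:print('box',at(*q,.07))
```

```text
base (50, 217) [0.493  0.1259 0.012 ] perp -0.4390
base (208, 209) [ 0.4421 -0.0452  0.012 ] perp -0.4373
base (208, 260) [ 0.3847 -0.0204  0.012 ] perp -0.3753
fence.10 (15, 248) [0.4846 0.0972 0.1   ] perp -0.4389
fence.10 (167, 245) [ 0.4433 -0.0276  0.1   ] perp -0.4336
fence.10 (30, 295) [0.4403 0.1103 0.1   ] perp -0.3927
fence.10 (165, 292) [ 0.4024 -0.0062  0.1   ] perp -0.3884
fence.09 (15, 248) [0.4834 0.1071 0.09  ] perp -0.4350
fence.09 (167, 245) [ 0.4404 -0.0226  0.09  ] perp -0.4295
fence.09 (30, 295) [0.4373 0.1208 0.09  ] perp -0.3869
fence.09 (165, 292) [ 3.979e-01 -3.000e-04  9.000e-02] perp -0.3825
box [ 0.5256 -0.1771  0.07  ]
box [ 0.3911 -0.129   0.07  ]
box [ 0.4942 -0.2647  0.07  ]
box [ 0.3572 -0.2183  0.07  ]
```

```bash
python3 -m handwheel '[[0,0,0,0.0079,0,-0.0219,0],[0,0,0,0.0079,0,-0.0219,0],[0,0,0,0,0,0,0],[0,0,0,0,0,0,0],[0,0,0,0,0,0,0],[0,0,0,0,0,0,0],[0,0,0,0,0,0,0],[0,0,0,0,0,0,0]]' >/dev/null; python3 st.py; python3 cap.py A
python3 - <<'E'
# fence/board cue in the top picture: profile across the stand, along its width direction, wood vs not
from h import *
T=ctrl.camera_model('top');im=cv2.imread('pics/top0.png').astype(int)
y=np.array([.276,.961,0]);x=np.array([.961,-.276,0])
for s in(-.06,-.03,0,.03,.06):
    row=''
    for k in np.arange(-.045,.046,.003):
        u,v=proj(T,np.array([.438,.050,.012])+y*s+x*k);b,g,r=cv2.remap(im.astype(np.float32),np.float32([[u]]),np.float32([[v]]),1)[0,0]
        row+=f'{int(r-b):4d}'
    print(s,row)
E
```

```text
23.45 [-0.6  -0.31  2.05  0.12  1.08  1.28] [ 0.4627 -0.1363  0.2732] [[0.883, -0.338, 0.326], [-0.322, -0.941, -0.101], [0.341, -0.016, -0.94]] 0.104 [-0.7 -0.3 -4.4] [0.08 0.3  0.03] 62.7
X 4.282437611315919 Z 201.17357546032977 r 201.2191510154732 tilt 89.04935347097091
-0.06   54  55  55  53  54  41  19  49  86  93  94  93  94  91  92  98  98  96  98  99  96  94  33  15  81  53  51  54  55  54  54
-0.03   56  56  56  55  53  40  29  71  95  94  94  95  95  92  92  97  99  95  97  99  96  92  47  26  84  62  53  54  54  55  55
0   57  56  56  56  54  42  31  33  48  66  63  64  69  57  55  66  62  74  72  82  79  84  39  25  32  56  54  55  54  54  53
0.03   56  55  54  54  51  40  28  59  86  93  96  98 100  96  94  97 100  99 101 101  96  91  52  29  59  72  54  54  54  53  54
0.06   55  55  54  56  56  43  30  52  80  86  96  99 102  99  95  98  98 100 102 103  98  95  52  31  59  74  55  54  54  54  54
```

The stand profile gives its centre ≈ (0.439, 0.052), long axis 74°, consistent across views within 2-3 mm. Turning the lid 93.5° about vertical.

```bash
python3 -m handwheel '[[0.008,0,-0.022,0,0,0,0],[0.0161,0,-0.0444,0,0,0,0],[0.0161,0,-0.0444,0,0,0,0],[0.0161,0,-0.0444,0,0,0,0],[0.0161,0,-0.0444,0,0,0,0],[0.0161,0,-0.0444,0,0,0,0],[0.0161,0,-0.0444,0,0,0,0],[0.0161,0,-0.0444,0,0,0,0]]' >/dev/null; python3 st.py
python3 -m handwheel '[[0.0161,0,-0.0444,0,0,0,0],[0.0161,0,-0.0444,0,0,0,0],[0.0161,0,-0.0444,0,0,0,0],[0.008,0,-0.022,0,0,0,0],[0,0,0,0,0,0,0],[0,0,0,0,0,0,0],[0,0,0,0,0,0,0],[0,0,0,0,0,0,0]]' >/dev/null; python3 st.py
```

```text
24.4 [-0.78 -0.14  1.91  0.37  1.38 -0.05] [ 0.4627 -0.1369  0.2734] [[0.67, 0.698, 0.25], [0.652, -0.716, 0.251], [0.355, -0.005, -0.935]] 0.103 [-0.2 -0.4 -3.6] [-0.33  0.28 -0.01] 62.7
X 3.734035846323369 Z 201.43853094930452 r 201.47313660812338 tilt 71.03651499605714
25.2 [-0.75 -0.01  1.79  0.32  1.53 -0.51] [ 0.4626 -0.1363  0.2735] [[0.262, 0.96, 0.102], [0.897, -0.282, 0.341], [0.356, 0.002, -0.935]] 0.104 [ 0.1 -0.3 -3. ] [-0.38  0.09  0.  ] 62.6
X 4.258868921744974 Z 201.46395685538326 r 201.50896723550628 tilt 69.19525456133947
```

```bash
python3 -m handwheel '[[0,-0.005,0,0,0,0,0],[0,0,0,0.089,-0.043,0.034,0],[0,0,0,0.089,-0.043,0.034,0],[0,0,0,0.089,-0.043,0.034,0],[0,0,0,0.089,-0.043,0.034,0],[0,0,0,0.089,-0.043,0.034,0],[0,0,0,0.089,-0.043,0.034,0],[0,0,0,0,0,0,0]]' >/dev/null; python3 st.py; python3 cap.py B; python3 st.py
python3 - <<'E'
from h import *
# lid seen by the top camera: wood strip across lid's normal at lip height
T=ctrl.camera_model('top');im=cv2.imread('pics/top_B.png');d=np.load('pics/B.npz');p,M=d['p'],d['M']
y=np.array([.276,.961,0]);x=np.array([.961,-.276,0]);lz=.072+.0745+.142
print('lip px',[proj(T,np.array([*p[:2],p[2]+.0155])+y*s).round(0) for s in(-.082,0,.082)])
print('stand px',[proj(T,np.array([.4391,.0517,.102])+y*s).round(0) for s in(-.073,.073)])
E
```

```text
26.0 [-0.41 -0.23  1.99  0.35  1.44 -0.19] [0.4353 0.0531 0.2705] [[0.26, 0.961, 0.096], [0.903, -0.277, 0.328], [0.342, 0.002, -0.94]] 0.102 [-0.3  0.1 -3.2] [-0.28  0.13 -0.02] 62.7
X 173.2307534884692 Z 198.48271904463195 r 263.44692769803385 tilt 70.04422240480908
26.15 [-0.42 -0.22  1.98  0.35  1.44 -0.19] [0.4367 0.0497 0.2706] [[0.263, 0.96, 0.098], [0.903, -0.28, 0.326], [0.34, 0.003, -0.94]] 0.105 [-0.5 -0.2 -3.2] [-0.35  0.16  0.  ] 62.7
X 170.51508996341278 Z 198.59603482506805 r 261.7551927917962 tilt 70.12526158128404
lip px [array([197., 231.]), array([163., 221.]), array([129., 211.])]
stand px [array([206., 229.]), array([154., 213.])]
```

```bash
python3 -m handwheel '[[0,0,0,-0.0102,0,0.0282,0],[0,0,0,-0.0102,0,0.0282,0],[0,0,0,-0.0102,0,0.0282,0],[0,0,0,-0.0068,0,0.0188,0],[0,0,0,-0.0034,0,0.0094,0],[0,0,0,-0.0034,0,0.0094,0],[0,0,0,-0.0034,0,0.0094,0],[0,0,0,0,0,0,0]]' >/dev/null; python3 st.py
```

```text
26.95 [-0.42 -0.18  2.03  0.35  1.35 -0.22] [0.4365 0.05   0.2281] [[0.263, 0.96, 0.097], [0.902, -0.28, 0.327], [0.341, 0.001, -0.94]] 0.107 [-0.3 -0.7 -3.1] [-0.31  0.07 -0.01] 62.6
X 170.7366103476564 Z 156.1305737693247 r 231.36064094514003 tilt 70.0807980412451
```

```bash
python3 -m handwheel '[[0,0,0,-0.0068,0,0.0188,0],[0,0,0,-0.0068,0,0.0188,0],[0,0,0,-0.0068,0,0.0188,0],[0,0,0,-0.0068,0,0.0188,0],[0,0,0,0,0,0,0],[0,0,0,0,0,0,0],[0,0,0,0,0,0,0],[0,0,0,0,0,0,0]]' >/dev/null; python3 st.py|head -1
python3 -m handwheel '[[0,0,0,0,0.0135,0,0],[0,0,0,0,0.0135,0,0],[0,0,0,0,0.0135,0,0],[0,0,0,0,0,0,0],[0,0,0,0,0,0,0],[0,0,0,0,0,0,0],[0,0,0,0,0,0,0],[0,0,0,0,0,0,0]]' >/dev/null; python3 st.py|head -1
python3 -m handwheel '[[0,0,0,0,-0.0135,0,0],[0,0,0,0,-0.0135,0,0],[0,0,0,0,-0.0135,0,0],[0,0,0,0,-0.0135,0,0],[0,0,0,0,-0.0135,0,0],[0,0,0,0,-0.0135,0,0],[0,0,0,0,0,0,0],[0,0,0,0,0,0,0]]' >/dev/null; python3 st.py|head -1
```

```text
27.75 [-0.42 -0.15  2.06  0.36  1.29 -0.24] [0.4369 0.0499 0.2047] [[0.263, 0.96, 0.098], [0.903, -0.281, 0.327], [0.341, 0.002, -0.94]] 0.101 [-0.   0.3 -3.8] [-0.38  0.11 -0.02] 62.6
28.55 [-0.41 -0.11  2.03  0.36  1.29 -0.24] [0.4471 0.0472 0.2039] [[0.264, 0.96, 0.093], [0.902, -0.28, 0.329], [0.342, -0.003, -0.94]] 0.102 [-5.   1.7 -1.6] [0.14 1.43 0.12] 63.5
29.35 [-0.42 -0.18  2.08  0.36  1.3  -0.24] [0.4256 0.0531 0.2047] [[0.263, 0.96, 0.099], [0.903, -0.281, 0.326], [0.341, 0.004, -0.94]] 0.102 [ 2.7 -0.8 -4.8] [-0.6  -0.58 -0.36] 62.5
```

Contact on both sides at about +9 and -11 mm, so the lid is between the fences and nearly centred. Centring and lowering.

```bash
python3 -m handwheel '[[0,0,0,0,0.012,0,0],[0,0,0,0,0.012,0,0],[0,0,0,0,0.0125,0,0],[0,0,0,-0.0068,0,0.0188,0],[0,0,0,-0.0068,0,0.0188,0],[0,0,0,-0.0068,0,0.0188,0],[0,0,0,-0.0068,0,0.0188,0],[0,0,0,0,0,0,0]]' >/dev/null; python3 st.py|head -1
python3 -m handwheel '[[0,0,0,-0.0068,0,0.0188,0],[0,0,0,-0.0068,0,0.0188,0],[0,0,0,-0.0068,0,0.0188,0],[0,0,0,-0.0034,0,0.0094,0],[0,0,0,-0.0034,0,0.0094,0],[0,0,0,0,0,0,0],[0,0,0,0,0,0,0],[0,0,0,0,0,0,0]]' >/dev/null; python3 st.py|head -1
```

```text
30.15 [-0.42 -0.11  2.08  0.37  1.24 -0.26] [0.4347 0.0506 0.1792] [[0.264, 0.96, 0.095], [0.902, -0.28, 0.328], [0.341, -0.001, -0.94]] 0.104 [-0.5  0.1 -3.5] [-0.36  0.13  0.02] 62.6
30.95 [-0.42 -0.07  2.1   0.37  1.18 -0.29] [0.4358 0.0503 0.1566] [[0.263, 0.96, 0.098], [0.902, -0.28, 0.327], [0.341, 0.002, -0.94]] 0.103 [-0.7 -0.4 -3.8] [-0.39  0.13  0.02] 62.6
```

```bash
python3 -m handwheel '[[0,0,0,-0.0023,0,0.0063,0],[0,0,0,-0.0023,0,0.0063,0],[0,0,0,-0.0023,0,0.0063,0],[0,0,0,-0.0023,0,0.0063,0],[0,0,0,0,0,0,0],[0,0,0,0,0,0,0],[0,0,0,0,0,0,0],[0,0,0,0,0,0,0]]' >/dev/null; python3 st.py|head -1
```

```text
31.75 [-0.42 -0.06  2.1   0.38  1.17 -0.29] [0.4372 0.0502 0.1512] [[0.261, 0.96, 0.1], [0.902, -0.28, 0.328], [0.343, 0.004, -0.939]] 0.108 [-6.9 -1.4 21.9] [0.8  1.42 0.44] 66.5
```

Touchdown at TCP z = 0.151 (expected 0.150). Easing the load, then opening gently.

```bash
python3 -m handwheel '[[0,0,0,0.0029,0,-0.0078,0],[0,0,0,0.0023,0,-0.0063,0],[0,0,0,0,0,0,0],[0,0,0,0,0,0,0],[0,0,0,0,0,0,0],[0,0,0,0,0,0,0],[0,0,0,0,0,0,0],[0,0,0,0,0,0,0]]' >/dev/null; python3 st.py|head -1
python3 -m handwheel '[[0,0,0,0,0,0,0.13],[0,0,0,0,0,0,0.16],[0,0,0,0,0,0,0.2],[0,0,0,0,0,0,0.25],[0,0,0,0,0,0,0.3],[0,0,0,0,0,0,0.4],[0,0,0,0,0,0,0.5],[0,0,0,0,0,0,0.5]]' >/dev/null; python3 st.py|head -1;python3 cap.py C
```

```text
32.55 [-0.42 -0.07  2.11  0.38  1.18 -0.29] [0.4356 0.0503 0.1528] [[0.263, 0.96, 0.097], [0.902, -0.281, 0.327], [0.341, 0.002, -0.94]] 0.106 [-0.2  0.1 -2.8] [-0.36  0.1   0.03] 62.7
33.35 [-0.42 -0.07  2.11  0.38  1.18 -0.29] [0.4357 0.0503 0.1529] [[0.263, 0.96, 0.097], [0.902, -0.28, 0.327], [0.341, 0.002, -0.94]] 0.502 [ 0.4 -0.2  0.1] [-0.19  0.04 -0.05] 0.0
```

```bash
python3 -m handwheel '[[0,0,0,0,0,-0.015,0.6],[0,0,0,0,0,-0.015,0.6],[0,0,0,0,0,-0.02,0.6],[0,0,0,0,0,-0.03,0.6],[0,0,0,0,0,-0.03,0.6],[0,0,0,0,0,-0.05,0.6],[0,0,0,0,0,-0.05,0.6],[0,0,0,0,0,-0.05,0.6]]'; python3 -m handwheel '[[0,0,0,0,0,-0.05,0.6],[0,0,0,0,0,-0.05,0.6],[0,0,0,0,0,-0.05,0.6],[0,0,0,0,0,-0.05,0.6],[0,0,0,0,0,0,0.6],[0,0,0,0,0,0,0.6],[0,0,0,0,0,0,0.6],[0,0,0,0,0,0,0.6]]' ; python3 cap.py D
python3 - <<'E'
from h import *
# is the lid where it should be: wood mask in scene & top against the predicted outline
by=np.array([-.276,-.961,0]);n=np.array([-.961,.276,0]);h0=np.array([.4391,.0517,.0235]);z=np.array([0,0,1])
for c in('scene','top'):
    m=ctrl.camera_model(c);im=cv2.imread(f'pics/{c}_D.png').astype(int);ref=cv2.imread(f'pics/{c}0.png').astype(int)
    dif=np.abs(im-ref).sum(2)>60;wood=(im[...,2]>1.4*im[...,0])
    P=[proj(m,h0+n*.003+by*s+z*k) for s,k in((-.082,.012),(.082,.012),(.082,.142),(-.082,.142))]
    M=np.zeros(im.shape[:2],np.uint8);cv2.fillPoly(M,[np.int32(P)],1)
    print(c,np.round(P).tolist(),'wood in outline',(wood&(M>0)).sum()/M.sum(),'n',M.sum())
    b=np.int32(P);u0,v0=b.min(0)-6;u1,v1=b.max(0)+7
    for v in range(v0,v1,4 if c=='scene' else 2):print(v,''.join('#' if wood[v,u] and M[v,u] else 'w' if wood[v,u] else '-' if M[v,u] else '.' for u in range(u0,u1,2 if c=='scene' else 1)))
E
```

```text
time_s: 34.3
eef_pos: [0.428, 0.0244, 0.2275]
eef_rot: [-0.103, 0.788, 0.591, 0.139]
wrist_force: [0.5, -1.5, 0.6]
opening: 0.598
grasp_force: 0.0
time_s: 35.1
eef_pos: [0.4218, 0.0055, 0.2818]
eef_rot: [-0.104, 0.788, 0.591, 0.139]
wrist_force: [-0.3, 0.9, -0.4]
opening: 0.599
grasp_force: 0.0
scene [[227.0, 321.0], [278.0, 283.0], [276.0, 251.0], [222.0, 290.0]] wood in outline 0.9024390243902439 n 1845
245 wwwwwwwwwwwwwww...................w
249 wwwwwwwwwwwwwwwww..................
253 wwwwwwwwwwwwwwwwwww..........##....
257 wwwwwwwwwwwwwwwwwwwwww....#####....
261 wwwwwwwwwwwwwwwwwwwwwww########....
265 wwwwwwwwwwwwwwwwwwwww##########w...
269 wwwwwwwwwwwwwwwwww##############...
273 wwwwwwwwwwwwwww#################...
277 wwwwwwwwwwww####################...
281 wwwwwwwww###################----...
285 wwwwww#####################---ww...
289 www#####################--#...ww.w.
293 wwww#################--##ww...ww.ww
297 wwww###############---wwwww.wwww.ww
301 www.############--#ww.wwwwwwwwwww..
305 www.w########--##wwww.wwwwwwwww....
309 wwwww####---##wwwwwww.wwwwww.......
313 wwww.w#
[... 950 characters left out ...]
....
222 wwwwwwwwwwwwwwwww.......wwwwwwwwwwwwwww##-------..................................
224 wwwwwwwwwwwwwwwwwwww......wwwwwwwwwwwwww......--------............................
226 wwwwwwwwwwwwwwwwwwwwwwwwww......wwwwwww..............--------.....................
228 wwwwwwwwwwwwwww.wwwwwwwwwwwwwwww............................-------...............
230 wwwwwwwwwwwwwwwwwwwwwwwwwwwwwwwwwww................................-------........
232 wwwwwwwwwwwwwwww.wwwwwwwwwwwwwwwwww...............................................
234 www.....wwwwwwwwwwwwwwwwwwwwwwwwww................................................
236 wwwwwwwwwww...wwwwwwwwwwwwwwwwwww.................................................
```

The lid fills its predicted outline in the scene view, standing upright between the fences, and the gripper is clear. Handing in.

```bash
python3 -c "
from bench import ctrl
print(ctrl.hand_in())"
```

```text
the job is handed in; nothing more can be done
None
```

The lid is off its hinge pins and standing upright between the stand's fences, gripper clear, and the job was handed in at about 35 s of the 67 s allowed; the first two lifts caught on the pins (wrist force up to 52 N), so I regrasped and re-centred it before it came free.

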